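Hold a gel cassette against the core gasket for clamping

TASK

Take the glass gel cassette (the notched glass one, not the plain plastic blank) out of the drying rack and stand it lightly on the near ledge of the electrode core, upright between the two clear cheeks, with its notched plate towards the core. Then press it squarely against the near rubber gasket with a steady push of about 10 newtons so that I can close the clamps: too light and it leaks, too hard and the glass cracks. Finish while still holding it pressed like that; do not let go, and leave the other things on the bench where they are.

Things in the scene. Friction and masses are not known exactly. Their poses are not given: they have to be found in the camera images.
- cassette_center (a point): Centre (half-way up) of the glass gel cassette: upright clear glass sandwich with grey spacer strips down its side edges, 9 mm thick (its x), 84 wide (its y), 110 high (its z, up), 0.11 to 0.23 kg. Stands loosely (2 mm play) between pegs of the rack. A grip of 40 to 60 N across the thickness, mid-width, 20 to 35 mm below the top edge, does the glass no harm.
- cassette_notch (a point): On the cassette: middle of the bottom edge of its notch, outer face, (4.5, 0, 43) mm from cassette_center. The plate on the +x side has a notch 56 mm wide, 12 mm deep in its top edge, so there the top 12 mm of the cassette is only 4.5 mm thick. It starts with this plate away from the robot, towards the rack's +x, and stands square to the rack.
- cassette: The same glass cassette; origin at the centre of its underside, axes as cassette_center.
- dam_center (a point): Centre of the buffer dam, the plastic blank that is NOT wanted: opaque white solid panel of the same outline (9 x 84 x 110 mm) without a notch, with three low ribs, standing in the same rack, 80 mm from the cassette. Either may be the nearer one.
- rack_top (a point): Centre of the drying rack's base, on its top face (8 mm above the table), where the plates stand. Base 184 mm (its x) by 104 mm (its y), fixed. Two rows of thin steel pegs, 48 mm high, at y = +30 and -30 mm, 16 mm apart along x; a plate stands across the rack, its thickness along the rack's x.
- seat (a point): On the electrode core: middle of the near ledge, on its top face (18 mm above the table), straight below the front face of the unpressed near gasket. x is level and points from the robot's side into the core: push along +x; y along the ledge, z up. Ledge 92 mm wide, reaching 40 mm in front of this point. A foot borne down hard on it drags and takes part of the push; just over it will do.
- cheeks (a point): Mid-way between the two clear cheeks that guide the cassette's sides, at their top edge, 50 mm above the ledge, axes as seat. They stand 92 mm apart (4 mm play each side of the cassette) and reach from 39 mm in front of seat to 11 mm behind it.
- core: The electrode core, a grey block 150 (its x) by 128 mm (its y), fixed to the table; origin at the centre of its underside, axes as seat, which is at (-30, 0, 18) mm in it. Two thin electrode pins stand at (8, +37 and -37) mm, up to 119 mm above the table. Its far side already carries a clamped cassette, up to 128 mm above the table; leave it.
- chamber (a point): Middle of the core's open chamber behind the near gasket, at its top edge, 81 mm above the ledge: open above, 56 mm wide along y, about 55 mm deep along x, and free down to 20 mm above the ledge. A finger behind the cassette has room here.
- gasket (a joint): How far the near gasket is pressed in, m: 0 free, 0.010 bottomed out. Dark U-shaped hollow rubber seal (uprights 12 mm wide, 34.5 mm each side of the middle, and a bar along the foot), 2 to 84 mm above the ledge; springs back with 1.6 N per mm: 10 N presses it in about 6 mm.
- beaker: Small empty beaker, 50 mm wide, 59 mm high, behind the work; bystander. Origin under its centre.
- bottle: Small brown bottle, 42 mm wide, 86 mm high, behind the work; bystander. Origin under its centre.
- boat: White weighing boat, 48 x 60 x 13 mm, at the left; bystander. Origin under its centre.
- green_marker: Marker pen, 129 mm long, lying at the right; bystander. Origin under its centre.
- forceps: Tweezers, 126 mm long, lying at the front, between the rack and the core; bystander. Origin under its centre.

How it is judged (in metres and radians):
On the way, in this order (a step that is already met when the one before it is completed fails the run):
1. the cassette is lifted clear of the rack's pegs (z of cassette in the frame of rack_top above 0.05 m and contact force between the fingers and cassette above 1 N), for 0.1 s.
2. the cassette stands at the near ledge between the cheeks, notched plate towards the core (z of cassette in the frame of seat below 0.006 m and x of cassette in the frame of seat between -0.036 and 0.008 m and y of cassette in the frame of seat between -0.006 and 0.006 m and x of chamber in the frame of cassette above 0.01 m), for 0.1 s.
At the end, for the whole second after the job is handed in: The robot still holds the cassette, which stands upright (within 4 degrees) and square to the core (within 4 degrees), foot no more than 6 mm above the ledge, centred within 6 mm, notched plate towards the core, at rest, pressing the near gasket with 6 to 15 N (contact force between cassette and gasket between 6 and 15 N and contact force between the fingers and cassette above 3 N and value of joint gasket above 0.003 m and z of cassette in the frame of seat below 0.006 m and y of cassette in the frame of seat between -0.006 and 0.006 m and x of chamber in the frame of cassette above 0.01 m and angle between the x axis of cassette and the x axis of core, either way round below 0.07 rad and angle between cassette's own z axis and vertical below 0.07 rad and linear speed of cassette below 0.01 m/s); the arm keeps its last pose, push and grip.
It fails at once if the cassette is pressed so hard on the gasket that the glass cracks (over 25 N) (contact force between cassette and gasket above 25 N).
It fails at once if the buffer dam is taken or knocked (distance of dam_center from where it was at the start of the episode above 0.02 m).
It fails at once if a bystander is shifted (distance of any of beaker, bottle, boat, green_marker, forceps from where it was at the start of the episode above 0.03 m).
It also fails if it takes over 51 s, if anything falls off the work surface, if the arm or the gripper's body presses on something with over 40 N, if the wrist force passes 120 N, or if a joint passes its speed limit or range.

ROBOT

A 6-joint arm with a two-finger parallel gripper is mounted at the origin on a cart in front of the work surface, level with it; the furniture and walls round the work are solid. World frame = base frame: x ahead of the robot, y to its left, z up, the work surface at z = 0. Lengths are in mm, angles in rad, forces in N, time in s.
With the tool pointing down it reaches from about 300 to 750 mm from the base axis. Payload 8.5 kg.
Tool frame: the origin (TCP) lies at the very end of the fingers, on their centre line; the grasp point (between the pads) lies 19 mm behind it; z points along the fingers, y is the line along which they close (so a half turn about z gives the same grasp; the last joint's range is limited). The gripper opens to 85 mm and grips with 20 to 120 N. Pads are 22 mm wide; open, the fingers measure 114 mm over their backs; the gripper's body (76 mm by 85 mm) begins 54 mm behind the grasp point. The pads swing forward as they close: fully open they stand 13 mm farther back than shut.
Start: joints at [-0.215, 0.381, 1.297, -0, 1.464, -0.215], TCP at [549.982, 0.002, 231.322] pointing down, gripper open.
Joint ranges: [-3.11, 3.11], [-0.89, 2.33], [0.22, 2.48], [-1.42, 4.56], [0.17, 2.85], [-2.88, 2.88]. Speed limits (rad/s): [2.39, 2.39, 3.14, 3.14, 3.14, 3.14].

INTERFACE

Orientations are given as a rotation vector (axis times angle).
In Python, from workcell import env gives the robot as it stands. Calls block until the motion is done:
- env.move_pose(position, orientation): joint-space move of the TCP to a pose.
- env.move_straight(position, frame=None, max_speed=150, f_stop=None): straight line of the TCP; frame=None keeps the orientation; max_speed is the mean speed in mm/s. With f_stop (N) it stops when the force on the tool has changed by that much, and returns True; else False.
- env.set_joints(angles): joint-space move.
- env.grip(opening, strength=None): opening from 0.0 (shut) to 1.0 (fully open); strength is the grip in N (None keeps the last); returns when the fingers have stopped.
- env.hold(seconds).
- env.ik(position, orientation): joint angles nearest the present ones, or None.
- env.get_image(name): name is "scene" or "side" or "wrist"; returns (picture, depth): 400x640x3 uint8, red, green, blue; 400x640 float32, mm along the optical axis (not along the pixel's ray), 0 where there is no reading.
- env.camera_info(name): a dict with "intrinsics" (3x3 intrinsics, pixels), "rvec" (rotation vector, rad) and "tvec" (3), from world to camera coordinates, as OpenCV has them; the wrist camera has in their place "T_tool_cam" (4x4, takes a point from camera to tool coordinates, whose origin is the TCP and whose axes are the flange's). Camera axes: x right, y down, z forward; pixel columns grow to the right and rows downward; lengths in mm; the calibration is good to about 2 mm. A picture is of the moment at which its call begins: read the wrist's pose just before it. camera_info takes no time and is no camera call.
A pose or a line that the arm cannot do raises env.PlanningError and nothing moves.
- env.job_done(): hands the job in; it is judged then, once.
Readings, each from a call of its own:
- env.get_t(): time.
- env.get_joint_pos(): joint angles.
- env.get_dq(): joint speeds.
- env.get_effort(): joint torques, N m.
- env.get_eef_pos(): TCP position.
- env.get_ee_rot(): TCP orientation.
- env.get_force(): force on the tool from outside, world axes, zero at the start.
- env.get_wrist_torque(): the same for the moment, N m.
- env.get_width(): opening from 0.0 (shut) to 1.0 (fully open).
- env.get_grip_force(): force on a finger pad.
Only numpy, scipy, OpenCV 4.12 (cv2) and the standard library are available. Lean on these libraries where they do the work, as an engineer would, in place of code of your own. Each camera call takes 0.05 s, during which the arm holds its last target. There are 200 camera calls.

## Working session

There is one attempt and no reset: what is moved stays moved. The work goes in short steps, each a Python script; the robot and the scene stay as the last script left them, time stands still between calls to the robot, and variables do not carry over. Pictures are saved under pics/ and viewed, at most 10 in all, crops included, and the job is handed in when it is done.

```bash
ls; mkdir -p pics
cat > h.py <<'E'
import numpy as np, cv2
from scipy.spatial.transform import Rotation as R
from workcell import env
def grab(n, save=None):
    p=np.array(env.get_eef_pos());o=np.array(env.get_ee_rot())
    im,d=env.get_image(n); ci=env.camera_info(n); K=np.array(ci["intrinsics"])
    if "T_tool_cam" in ci:
        T=np.eye(4);T[:3,:3]=R.from_rotvec(o).as_matrix();T[:3,3]=p
        T=T@np.array(ci["T_tool_cam"])
    else:
        W=np.eye(4);W[:3,:3]=R.from_rotvec(np.ravel(ci["rvec"])).as_matrix();W[:3,3]=np.ravel(ci["tvec"])
        T=np.linalg.inv(W)
    if save:
        cv2.imwrite(save,im[:,:,::-1]); np.savez(save[:-4]+'.npz',im=im,d=d,K=K,T=T)
    return im,d,K,T
def cloud(d,K,T):
    v,u=np.mgrid[:d.shape[0],:d.shape[1]]
    c=np.stack([(u-K[0,2])/K[0,0]*d,(v-K[1,2])/K[1,1]*d,d],-1)
    return c@T[:3,:3].T+T[:3,3]
def ray_at_z(u,v,K,T,z):
    r=T[:3,:3]@np.linalg.solve(K,[u,v,1.]); o=T[:3,3]
    return o+r*(z-o[2])/r[2]
E
python3 - <<'E'
from h import *
for n in ["scene","side","wrist"]:
    im,d,K,T=grab(n,f"pics/{n}0.png"); print(n,T.round(2).tolist(),K.round(1).tolist())
print(env.get_t(),env.get_ee_rot(),env.get_joint_pos())
E
```

```text
pics
scene [[-0.8, -0.27, 0.54, -332.5], [-0.6, 0.32, -0.73, 1226.93], [0.03, -0.91, -0.41, 779.19], [0.0, 0.0, 0.0, 1.0]] [[512.1, 0.0, 316.8], [0.0, 512.1, 198.5], [0.0, 0.0, 1.0]]
side [[0.88, -0.15, 0.45, -15.57], [-0.47, -0.33, 0.82, -1088.54], [0.02, -0.93, -0.36, 560.14], [0.0, 0.0, 0.0, 1.0]] [[507.2, 0.0, 320.5], [0.0, 507.2, 192.9], [0.0, 0.0, 1.0]]
wrist [[1.0, -0.0, -0.0, 550.13], [-0.0, -0.96, -0.29, 75.15], [-0.0, 0.29, -0.96, 374.08], [0.0, 0.0, 0.0, 1.0]] [[279.1, 0.0, 320.6], [0.0, 279.1, 200.8], [0.0, 0.0, 1.0]]
0.15 [-2.22082178e+00 -2.22069987e+00  1.01734906e-03] [-2.15324389e-01  3.81072865e-01  1.29808486e+00 -2.61239228e-05
  1.46359479e+00 -2.15266682e-01]
```

View pics/scene0.png

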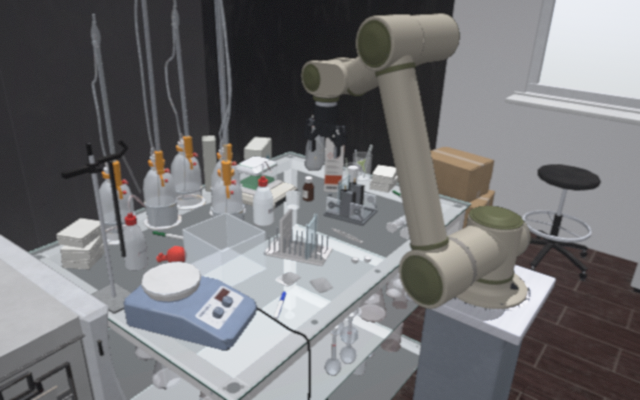

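View pics/side0.png

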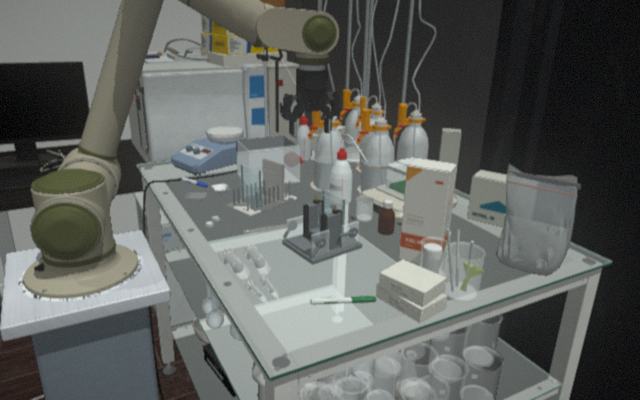

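View pics/wrist0.png

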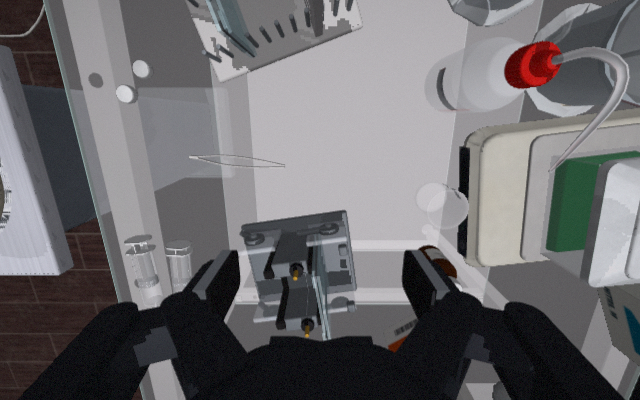

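Run:
```python
from h import *
z=np.load('pics/wrist0.npz');K,T=z['K'],z['T']
for n,u,v,h in [("rack corner",222,80,8),("rack corner2",360,25,8),("pinA",297,270,119),("pinB",308,325,119),("corecorner1",242,222,18),("corecorner2",347,211,18)]:
    print(n,ray_at_z(u,v,K,T,h).round(1))
o=env.get_ee_rot()
env.move_pose([545,205,290],o); grab("wrist","pics/wr.png")
env.move_pose([530,-60,330],o); grab("wrist","pics/wc.png"); grab("side","pics/side1.png")
print(env.get_t())
```

```text
rack corner [430.3 115.7   8. ]
rack corner2 [595.1 174.    8. ]
pinA [525.4 -78.3 119. ]
pinB [ 535.8 -147.3  119. ]
corecorner1 [442.2 -64.7  18. ]
corecorner2 [585.3 -48.8  18. ]
2.2
```

View pics/wr.png

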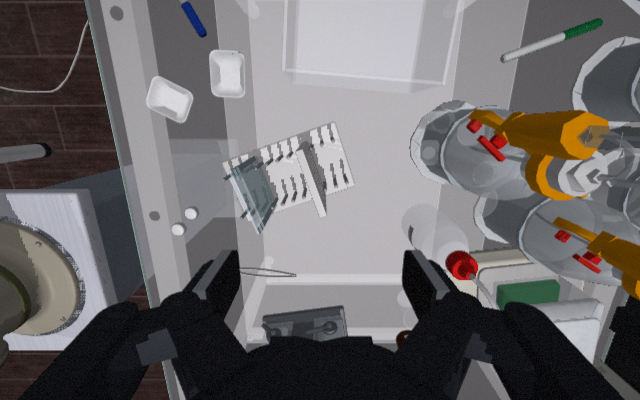

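View pics/wc.png

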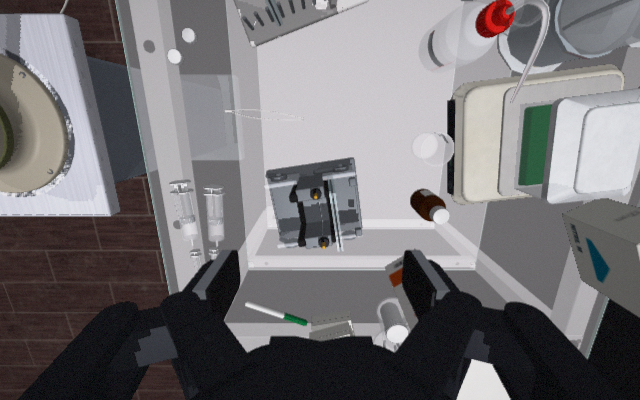

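Rack: glass cassette is the nearer plate (top edge about (225,165)–(262,232)), dam at (312,178). Core: pins at (316,194) and (323,242), near ledge to the left. Now depth fits.

Run:
```python
from h import *
def rect(P,m,name):
    q=P[m][:,:2].astype(np.float32); r=cv2.minAreaRect(q); print(name,len(q),"z",np.median(P[m][:,2]).round(1),"rect",np.round(r[0],1),np.round(r[1],1),round(r[2],2),"mean",q.mean(0).round(1))
z=np.load('pics/wr.npz');P=cloud(z['d'],z['K'],z['T']);d=z['d'];v,u=np.mgrid[:400,:640]
reg=(u>205)&(u<370)&(v>110)&(v<245)&(d>0)
rect(P,reg&(P[...,2]>4)&(P[...,2]<13),"rackbase")
rect(P,reg&(P[...,2]>112)&(P[...,2]<124)&(u>285),"dam top")
rect(P,reg&(P[...,2]>112)&(P[...,2]<124)&(u<280),"cass top")
print("cass h hist",np.histogram(P[reg&(u<280)][:,2],bins=range(-20,140,10)))
z=np.load('pics/wc.npz');P=cloud(z['d'],z['K'],z['T']);d=z['d']
reg=(u>255)&(u<370)&(v>150)&(v<258)&(d>0)
rect(P,reg&(P[...,2]>10)&(P[...,2]<22),"core low")
for lo in range(-10,140,6):
    m=reg&(P[...,2]>lo)&(P[...,2]<lo+6); q=P[m]
    if len(q)>5: print(lo,len(q),q[:,:2].min(0).round(),q[:,:2].max(0).round())
for n,cr in [("wr",(205,110,375,245)),("wc",(255,145,375,260))]:
    im=cv2.imread(f"pics/{n}.png")[cr[1]:cr[3],cr[0]:cr[2]]
    cv2.imwrite(f"pics/{n}_z.png",cv2.resize(im,None,fx=4.5,fy=4.4 if n=="wr" else 4.5,interpolation=cv2.INTER_CUBIC))
```

```text
rackbase 4803 z 8.5 rect [495.  192.1] [184.3 104.1] 19.28 mean [511.6 204.9]
dam top 579 z 118.5 rect [533.8 202.9] [ 9.2 83.5] 19.23 mean [533.5 204.8]
cass top 434 z 118.0 rect [456.8 181. ] [ 9.7 83.7] 19.29 mean [455.5 182.6]
cass h hist (array([   0, 2739, 4941,  133,  105,  132,  153,  205,  140,  149,  148,
        180,  377,  476,    6]), array([-20, -10,   0,  10,  20,  30,  40,  50,  60,  70,  80,  90, 100,
       110, 120, 130]))
core low 2622 z 18.1 rect [ 520.1 -123.4] [149.4 125.3] 8.57 mean [ 519.9 -117.4]
-4 4935 [ 408. -242.] [621. -42.]
2 135 [ 412. -240.] [620. -42.]
8 793 [ 438. -191.] [602. -51.]
14 1767 [ 445. -184.] [597. -57.]
20 166 [ 439. -181.] [594. -63.]
26 138 [ 441. -181.] [594. -63.]
32 366 [ 447. -181.] [595. -58.]
38 535 [ 447. -181.] [594. -57.]
44 205 [ 446. -181.] [585. -56.]
50 325 [ 445. -193.] [586. -56.]
56 313 [ 445. -192.] [584. -59.]
62 350 [ 445. -186.] [595. -63.]
68 370 [ 445. -186.] [595. -64.]
74 143 [ 486. -160.] [592. -70.]
80 166 [ 486. -160.] [592. -71.]
86 103 [ 487. -159.] [556. -77.]
92 134 [ 486. -163.] [556. -77.]
98 640 [ 486. -173.] [557. -78.]
104 164 [ 489. -166.] [556. -78.]
110 26 [ 521. -160.] [556. -78.]
116 128 [ 521. -162.] [556. -78.]
122 69 [ 541. -161.] [561. -78.]
128 177 [ 541. -162.] [561. -78.]
```

View pics/wc_z.png

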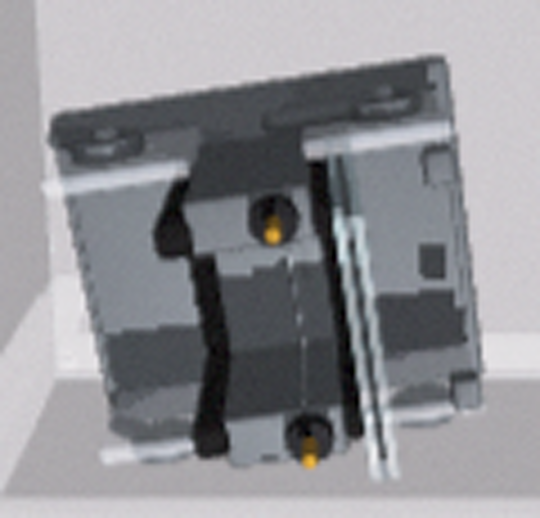

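Run:
```python
from h import *
z=np.load('pics/wc.npz');K,T=z['K'],z['T'];P=cloud(z['d'],K,T)
f=lambda a,b,h:ray_at_z(255+(a+.5)/4.5-.5,145+(b+.5)/4.5-.5,K,T,h)[:2]
y=np.radians(8.57);Rz=np.array([[np.cos(y),-np.sin(y)],[np.sin(y),np.cos(y)]])
A=f(273,240,118);B=f(311,465,118);print("pins",A,B,"len",np.linalg.norm(A-B),"yaw",np.degrees(np.arctan2(-(A-B)[0],(A-B)[1])),"core",(A+B)/2-Rz@[8,0])
C=f(45,188,68);D=f(100,457,68);print("cheeks",C,D,np.linalg.norm(C-D),"core", (C+D)/2-Rz@[-69,0])
loc=(P[...,:2]-[520.1,-123.4])@Rz
m0=(z['d']>0)&(abs(loc)<100).all(-1)
for lo,hi,n in [(112,117.5,"pins/far"),(124,134,"far cass"),(14,22,"block top"),(64,72,"cheek top"),(96,105,"gasket top")]:
    q=loc[m0&(P[...,2]>lo)&(P[...,2]<hi)]
    print(n,len(q),np.percentile(q,[1,5,50,95,99],axis=0).round(1).T.tolist())
m=m0&(P[...,2]>96)&(P[...,2]<105)&(loc[...,0]<-15); q=loc[m]; print("gasket up x",np.percentile(q[:,0],[1,10,50,90]).round(1),"y",np.percentile(q[:,1],[1,10,50,90,99]).round(1))
```

```text
pins [522.90612494 -89.53508916] [ 534.34340995 -162.73053631] len 74.0836349868348 yaw 8.881038450988386 core [ 520.71409111 -127.32495363]
cheeks [446.19543739 -86.34024998] [ 459.93043137 -184.7408004 ] 99.35450862184476 core [ 521.29251778 -125.25831001]
pins/far 87 [[6.5, 8.0, 27.5, 29.5, 31.1], [-37.4, -36.6, -0.5, 39.9, 40.2]]
far cass 243 [[26.2, 26.7, 32.3, 34.8, 35.0], [-43.2, -40.9, 1.6, 39.3, 40.4]]
block top 1874 [[-69.3, -66.2, -19.2, 65.7, 69.1], [-48.0, -44.8, -7.9, 32.2, 51.4]]
cheek top 623 [[-67.2, -63.4, -5.0, 61.1, 67.3], [-53.6, -52.5, 44.8, 51.0, 51.3]]
gasket top 729 [[-28.6, -26.1, -5.1, 23.8, 30.1], [-46.5, -43.6, 27.9, 43.1, 44.1]]
gasket up x [-29.2 -27.4 -20.8 -16.2] y [-46.5 -39.7  28.2  38.5  43.8]
```

```bash
cat >> h.py <<'E'
R0=R.from_rotvec([np.pi/2**.5,np.pi/2**.5,0])
def ori(deg):
    a=(R.from_euler('z',deg,degrees=True)*R0).as_rotvec()
    return a
CORE=np.array([520.3,-124.9]);YC=8.6
def seat(x,y,z):  # seat frame -> world
    q=R.from_euler('z',YC,degrees=True).apply([x-30,y,0])
    return [CORE[0]+q[0],CORE[1]+q[1],18+z]
E
python3 - <<'E'
from h import *
c=[456.8,180.8]
env.grip(0.55,50)
env.move_pose(c+[200],ori(19.28)); 
print("contact on descent",env.move_straight(c+[72],max_speed=100,f_stop=8),env.get_eef_pos())
f0=env.get_force(); env.grip(0,50); print(env.get_width(),env.get_grip_force(),f0,env.get_force(),env.get_t())
env.move_straight(c+[85],max_speed=40); print(env.get_force())
env.move_straight(c+[215],max_speed=120); env.hold(.2)
print(env.get_width(),env.get_grip_force(),env.get_force(),env.get_eef_pos(),env.get_t())
grab("wrist","pics/wl.png"); 
im,*_=grab("scene","pics/sl.png"); cv2.imwrite("pics/sl_z.png",cv2.resize(im[100:300,220:420,::-1],None,fx=3,fy=3))
E
```

```text
contact on descent False [457.08491503 180.82883715  72.45662482]
0.09631476602899672 49.2581333220005 [ 0.02723897 -0.34850939 -0.3551946 ] [-0.29586238 -0.71911359  3.38941144] 5.6167
[-0.61211943  0.24309276 -1.40912475]
0.1008713666465879 48.691851049661636 [ 0.77277438 -0.28093803 -1.05414635] [456.67149668 180.76414064 214.5731308 ] 7.525
```

View pics/wl.png

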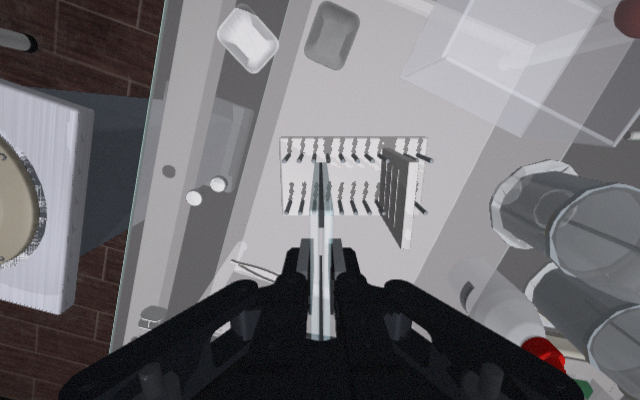

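Cassette held upright, seen edge-on at (320,165)–(320,335); rack now holds only the dam. Checking the in-hand offset and going above the ledge.

Run:
```python
from h import *
z=np.load('pics/wl.npz');P=cloud(z['d'],z['K'],z['T'])
p=np.array([456.67,180.76,0]);L=R.from_euler('z',-19.28,degrees=True).apply((P-p).reshape(-1,3)).reshape(P.shape)
m=(z['d']>0)&(abs(L[...,0])<9)&(L[...,2]>140)&(L[...,2]<270)&(abs(L[...,1])<60)
q=L[m&(L[...,1]>20)]; print("edge",len(q),np.percentile(q,[1,5,50,95,99],axis=0).round(1).T.tolist())
e=q[(q[:,2]<235)]; print("side edge y by z",[(h,np.percentile(e[abs(e[:,2]-h)<8][:,[0,1]],[5,50,95],axis=0).round(1).tolist()) for h in (160,190,220)])
s=seat(-19,0,0)[:2]
env.move_pose(s+[215],ori(YC)); print(env.get_eef_pos(),env.get_t())
grab("wrist","pics/wa.png"); grab("side","pics/sa.png")
im=cv2.imread("pics/wa.png"); cv2.imwrite("pics/wa_z.png",cv2.resize(im[170:370,220:420],None,fx=3,fy=3,interpolation=cv2.INTER_CUBIC))
z=np.load('pics/wa.npz');P=cloud(z['d'],z['K'],z['T'])
L=R.from_euler('z',-YC,degrees=True).apply((P-[*seat(0,0,0)]).reshape(-1,3)).reshape(P.shape)
for lo,hi,n in [(45,56,"cheek top"),(78,87,"gasket top"),(95,99.5,"pins"),(106,114,"far cass"),(-4,4,"ledge")]:
    m=(z['d']>0)&(L[...,2]>lo)&(L[...,2]<hi)&(L[...,0]>-60)&(L[...,0]<110)&(abs(L[...,1])<70)
    q=L[m]; print(n,len(q),np.percentile(q,[0,2,10,50,90,98,100],axis=0).round(1).T[:2].tolist() if len(q) else '')
```

```text
edge 1837 [[-4.2, -3.8, -0.3, 4.2, 4.6], [20.6, 22.3, 41.0, 42.1, 42.2], [158.1, 180.4, 259.6, 261.6, 262.1]]
side edge y by z [(160, [[-4.2, 41.6], [-0.2, 42.0], [3.7, 42.2]]), (190, [[-3.9, 41.4], [-0.1, 41.9], [4.1, 42.1]]), (220, [[-3.8, 41.5], [-0.0, 41.9], [4.1, 42.1]])]
[ 471.96968242 -131.32259531  215.03258599] 8.8167
cheek top 1196 [[-38.7, -37.1, -27.3, 34.6, 86.9, 94.9, 98.1], [-53.1, -51.9, -46.6, 46.6, 51.6, 52.5, 52.7]]
gasket top 1786 [[-0.0, 1.3, 6.7, 26.9, 55.7, 56.1, 63.7], [-46.2, -44.2, -38.8, 25.4, 41.7, 45.0, 45.8]]
pins 412 [[35.4, 36.4, 55.8, 57.2, 61.4, 61.8, 64.1], [-41.3, -36.9, -27.1, 0.5, 27.0, 41.3, 41.7]]
far cass 712 [[55.5, 55.8, 56.5, 61.7, 64.0, 64.7, 65.3], [-41.8, -40.6, -35.7, 4.3, 37.3, 41.3, 41.8]]
ledge 1439 [[-41.1, -39.7, -37.5, -16.8, 76.2, 95.8, 99.6], [-52.1, -42.2, -25.1, 22.2, 39.0, 40.5, 61.1]]
```

View pics/wa_z.png

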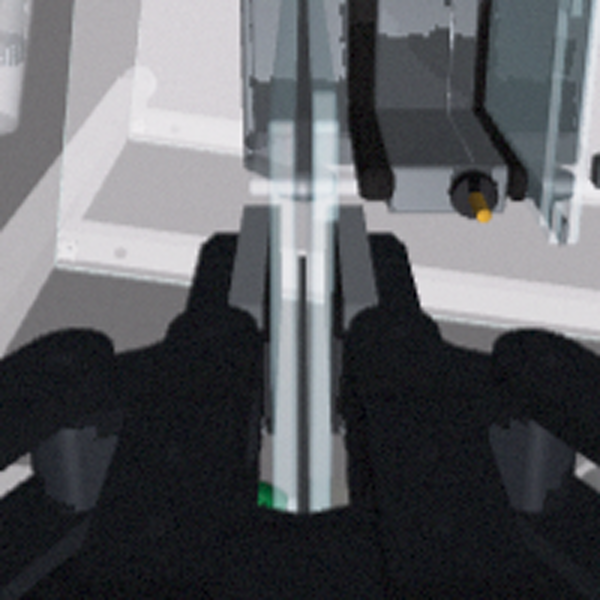

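Core fit symmetric to under 1 mm; cassette is over the ledge, centred. Descend to light touch.

Run:
```python
from h import *
s=seat(-19,0,0)[:2]
print(env.move_straight(s+[96],max_speed=80,f_stop=8),env.get_force()); env.hold(.3); f0=np.array(env.get_force()); print(f0)
print(env.move_straight(s+[78],max_speed=8,f_stop=3),env.get_eef_pos(),env.get_force()-f0)
z=env.get_eef_pos()[2]
env.move_straight(s+[z+1.5],max_speed=10); env.hold(.4); print(env.get_eef_pos(),env.get_force()-f0,env.get_width(),env.get_t())
```

```text
False [ 0.50487941 -1.07697281 -1.20356339]
[ 0.50212996  0.8861623  -2.07122888]
True [ 471.86938484 -132.23534717   82.3075769 ] [-1.35632653 -0.05300727  7.24323583]
[ 471.85664173 -132.21811319   83.78256061] [-0.58852356 -1.09381787  1.19648552] 0.09698673527596409 13.175
```

Run:
```python
from h import *
z=84.3-18; ax=R.from_euler('z',YC,degrees=True).apply([1,0,0])
def F(n=8):
    a=[]
    for _ in range(n): env.hold(.04); a.append(np.array(env.get_force()))
    return np.mean(a,0)
env.move_straight(seat(-19,0,z),max_speed=10)
env.move_straight(seat(-9,0,z),max_speed=20); env.hold(.3); f0=F()
for x in [-6,-4,-2,-1,0,.6,1.2,1.8,2.4,3,3.6]:
    env.move_straight(seat(x,0,z),max_speed=10); f=F()-f0; t=env.get_wrist_torque()
    fx=-f@ax; p=R.from_euler('z',-YC,degrees=True).apply(np.array(env.get_eef_pos())-seat(0,0,0)); print(x,round(fx,2),f.round(2),p.round(2),np.round(t,2))
    if fx>9.3: break
env.hold(.5); print((-(F()-f0)@ax).round(2),env.get_grip_force(),env.get_t())
im,*_=grab("side","pics/sp.png"); cv2.imwrite("pics/sp_z.png",cv2.resize(im[150:280,260:400,::-1],None,fx=4,fy=4,interpolation=cv2.INTER_CUBIC)); grab("wrist","pics/wp.png")
z_=np.load('pics/wp.npz');P=cloud(z_['d'],z_['K'],z_['T'])
L=R.from_euler('z',-YC,degrees=True).apply((P-[*seat(0,0,0)]).reshape(-1,3)).reshape(P.shape)
m=(z_['d']>0)&(L[...,0]>-12)&(L[...,0]<10)&(L[...,1]>41)&(L[...,1]<44)&(L[...,2]>-3)&(L[...,2]<116)
q=L[m]
for h in range(55,115,10):
    s=q[abs(q[:,2]-h)<5]; print(h,len(s),np.percentile(s[:,0],[3,50,97]).round(1) if len(s) else '')
```

```text
-6 0.02 [ 0.02 -0.3   0.08] [-6.010e+00 -2.000e-02  6.633e+01] [-0.03 -0.02  0.04]
-4 1.02 [-1.   -0.22  0.13] [-4.06e+00  3.00e-02  6.63e+01] [0.01 0.13 0.03]
-2 3.52 [-3.44 -0.77  1.76] [-2.110e+00  6.000e-02  6.627e+01] [-0.03  0.59  0.04]
-1 5.25 [-5.15 -1.11  2.  ] [-1.2   0.07 66.26] [-0.05  0.8   0.03]
0 6.41 [-6.27 -1.4   3.23] [-4.100e-01  3.000e-02  6.627e+01] [-0.17  1.06  0.09]
0.6 7.21 [-7.07 -1.5   3.62] [5.000e-02 7.000e-02 6.627e+01] [-0.2   1.13  0.06]
1.2 7.77 [-7.56 -1.95  4.02] [ 0.53  0.09 66.27] [-0.25  1.17  0.14]
1.8 8.34 [-8.16 -1.82  4.38] [ 1.01  0.08 66.29] [-0.29  1.33  0.09]
2.4 9.08 [-8.81 -2.51  4.87] [ 1.49  0.08 66.27] [-0.36  1.42  0.08]
3 9.86 [-9.57 -2.7   5.27] [ 1.94  0.09 66.27] [-0.38  1.54  0.09]
9.9 49.529078900814056 21.775
55 60 [-2.2  2.1  7.2]
65 79 [-2.2  2.4  9.9]
75 93 [-2.1  2.4  9.9]
85 106 [-2.1  2.4  6.2]
95 140 [-1.9  2.3  6.4]
105 171 [-1.9  2.1  6.4]
```

View pics/sp_z.png

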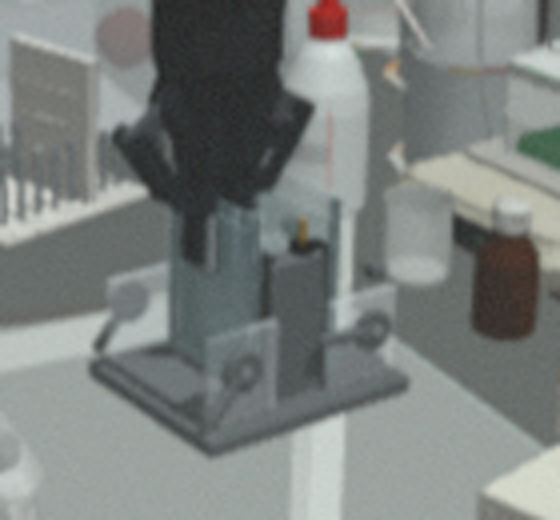

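The cassette stands upright on the near ledge between the cheeks. The push reads 9.9 N, and the gasket is compressed about 6.5 mm. Handing in.

```bash
python3 -c "
from h import *
print(env.get_force(),env.get_t()); print(env.job_done())"
```

```text
[-9.76989957 -2.51188855  4.00865484] 21.875
the job is handed in; nothing more can be done
None
```

The glass cassette is on the near ledge, notched plate towards the core, and the arm is still holding it pressed against the gasket with about 9.9 N at the wrist; I handed the job in at 21.9 s and no verdict came back.

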